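Slide the loupe carriage onto its dovetail rail and clamp it

ROBOT

A 6-joint arm with a two-finger parallel gripper is mounted at the origin on a cart in front of the work surface, level with it; the furniture and walls round the work are solid. World frame = base frame: x ahead of the robot, y to its left, z up, the work surface at z = 0. Lengths are in mm, angles in rad, forces in N, time in s.
With the tool pointing down it reaches from about 325 to 875 mm from the base axis. Payload 4.4 kg.
Tool frame: the origin (TCP) lies on the centre line of the jaws, within the pads' length; the fingertips stand ahead of it and the grasp point (between the pads) lies 6 mm ahead of it (ctrl.tcp_to_tips is the z of the fingertips in the tool frame, in mm); z points along the fingers, y is the line along which they close (so a half turn about z gives the same grasp; the last joint's range is limited). The gripper opens to 85 mm and grips with 20 to 120 N. Pads are 22 mm wide; open, the fingers measure 114 mm over their backs; the gripper's body (76 mm by 85 mm) begins 54 mm behind the grasp point. The pads swing forward as they close: fully open they stand 13 mm farther back than shut.
Start: joints at [-1.343, 0.207, 1.542, -0, 1.393, -0.15], TCP at [212.626, -534.245, 256.282] pointing down, gripper open.
Joint ranges: [-2.73, 2.73], [-0.86, 2.22], [0.23, 2.46], [-1.11, 4.25], [0.08, 2.63], [-2.82, 2.82]. Speed limits (rad/s): [2.79, 2.79, 3.14, 3.14, 3.14, 3.14].

INTERFACE

Orientations are given as a 3x3 rotation matrix whose columns are the frame's x, y, z axes.
In Python, from plant import ctrl, sensors, optics gives the robot as it stands. Calls block until the motion is done:
- ctrl.move_ptp(position, orientation): joint-space move of the TCP to a pose.
- ctrl.move_l(position, rot=None, vel=150, threshold=None): straight line of the TCP; rot=None keeps the orientation; vel is the mean speed in mm/s. With threshold (N) it stops when the force on the tool has changed by that much, and returns True; else False.
- ctrl.set_joints(angles): joint-space move.
- ctrl.gripper_to(opening, force=None): finger opening in mm; force is the grip in N (None keeps the last); returns when the fingers have stopped.
- ctrl.hold(seconds).
- ctrl.solve_ik(position, orientation): joint angles nearest the present ones, or None.
- sensors.read_state(): the state.
- optics.grab_frame(name): name is "side" or "top" or "wrist"; returns (picture, depth): 384x512x3 uint8, red, green, blue; 384x512 float32, mm along the optical axis (not along the pixel's ray), 0 where there is no reading.
- optics.camera_params(name): a dict with "mtx" (3x3 intrinsics, pixels), "R" (3x3) and "t" (3): a world point X has camera coordinates R X + t; the wrist camera has in their place "T_tool_cam" (4x4, takes a point from camera to tool coordinates, whose origin is the TCP and whose axes are the flange's). Camera axes: x right, y down, z forward; pixel columns grow to the right and rows downward; lengths in mm; the calibration is good to about 2 mm. A picture is of the moment at which its call begins: read the wrist's pose just before it. camera_params takes no time and is no camera call.
A pose or a line that the arm cannot do raises ctrl.MotionError and nothing moves.
- ctrl.finish_job(): hands the job in; it is judged then, once.
The state is a dict: "t": time; "q": joint angles; "qvel": joint speeds; "tau": joint torques, N m; "eef_pos": TCP position; "eef_rot": TCP orientation; "force": force on the tool from outside, world axes, zero at the start; "wrist_torque": the same for the moment, N m; "grip_width": finger opening in mm; "grasp_force": force on a finger pad.
Only numpy, scipy, OpenCV 4.12 (cv2) and the standard library are available. Lean on these libraries where they do the work, as an engineer would, in place of code of your own. Each camera call takes 0.05 s, during which the arm holds its last target. There are 200 camera calls.

TASK

Put the loupe carriage on its inspection rail: set it down on the bare end of the rail's base, slide it onto the dovetail from that end until it rests against the red end stop, then turn the black clamp knob on its side clockwise as far as it goes, so that the carriage stays clamped against the stop. Work gently: do not bang or press it hard against rail or stop, keep it upright, and leave the other things on the table where they are.

Things in the scene. Friction and masses are not known exactly. Their poses are not given: they have to be found in the camera images.
- carriage_post (a point): Grip point on the carriage's square dark steel post (26 x 26 mm), 70 mm above the carriage's underside; the post stands free from 33 to 92 mm up. Axes: x = the way the carriage slides onto the rail (leading end), y = to the side with the clamp knob, z up. Carriage home on the rail: this point is 106 mm above the rail's origin, and 32 mm behind (-x) the stop's face when touching it.
- carriage: Loose loupe carriage, about 0.55 kg, standing on the table; origin mid-underside, axes as the post. Body 64 x 80 x 28 mm (x, y, z). Knob ear reaches y = +87 mm; loupe in its ring (34 to 72 mm up) reaches y = -115 mm. The dovetail groove along x through its underside is 30 mm wide below, 48 mm at the roof 15.5 mm up: 1 mm play a side on the rail.
- rail: Fixed inspection rail: dark slab 280 x 80 mm (x, y), its flat top 36 mm above the origin (middle of the underside, sunk below the table top). Aluminium dovetail on y = 0 from x = -55 (entry end, narrowing over 18 mm to 72 % width) to +136 mm: 14 mm high, 28 wide at foot, 43 at top. The carriage slides on towards +x. Slab top from x = -140 to -55 is bare: set the carriage down there.
- stop_pin (a joint): Sprung brass pin (8 mm thick, 22 mm above the slab's top, about 1 N) in the near face of the red end stop: 0 = fully out, standing 3 mm out of the face; 0.003 m = pushed flush by the carriage, which then rests against the face. The stop (16 x 60 x 33 mm) is fixed across the dovetail, its face somewhere from x = +72 to +117 mm of the rail: that is not measured, so find it by feel. It does not give way.
- knob_grip (a point): Middle of the bar grip of the black clamp knob, 50 mm above the carriage's underside and 66 mm to +y of the post's axis. The bar is 13 mm thick (its x), 42 mm long (its y), from 19 mm below to 13 mm above this point, with a round flange (32 mm) under it. It turns about the vertical through this point; a white line marks its +y half.
- clamp_knob (a joint): Turn of the clamp knob: 0 slack, 1.4 rad fully tight (firm end of travel); grows clockwise seen from above. At 0 the bar lies 0.7 rad anticlockwise from the carriage's y axis, at 1.4 it lies 0.7 rad clockwise from it. About 0.12 N m of friction, more from about 1.1 rad, where the pad meets the rail; it stays where it is left.
- clamp_pad: Brass pad in the knob-side jaw, 24 mm long; the knob drives it 2.2 mm per rad towards the dovetail's flank and so clamps the carriage. Origin mid-underside of the carriage.
- jar_red: White screw jar with a red lid, 57 mm across, 75 mm high; origin in the middle of its underside. To be left alone.
- jar_black: White screw jar with a black lid, 49 mm across, 60 mm high; origin in the middle of its underside. To be left alone.
- cotton_buds: Clear round tub of pink cotton buds, 77 mm across, 80 mm high; origin in the middle of its underside. To be left alone.
- lead_weight: Grey cloth-covered lead weight, 100 x 46 x 27 mm; origin in the middle of its underside. To be left alone.
- print_stack: Stack of stuck photo prints, 103 x 135 x 29 mm; origin in the middle of its underside. To be left alone.
- brush: Orange-handled flat brush, 199 x 30 x 12 mm, lying flat; origin in the middle of its underside. To be left alone.
- tweezers: Steel tweezers, 131 x 20 x 9 mm, lying flat; origin in the middle of its underside. To be left alone.

How it is judged:
By the outcome, as a careful person would: the job done as asked, in the order asked, and still so for the second after the job is handed in, with the robot touching nothing.
It also fails if it takes over 72 s, if anything falls off the work surface, if the arm or the gripper's body presses on something with over 40 N, if the wrist force passes 120 N, or if a joint passes its speed limit or range.

## Working session

There is one attempt and no reset: what is moved stays moved. The work goes in short steps, each a Python script; the robot and the scene stay as the last script left them, time stands still between calls to the robot, and variables do not carry over. Pictures are saved under pics/ and viewed, at most 13 in all, crops included, and the job is handed in when it is done.

```bash
mkdir -p pics; ls
python3 - <<'E'
from plant import ctrl, sensors, optics
import cv2, numpy as np
s=sensors.read_state(); print(s['t'],ctrl.tcp_to_tips,s['force'],s['eef_rot'])
for n in ["top","side"]:
    im,d=optics.grab_frame(n); cv2.imwrite(f"pics/{n}0.png",im[:,:,::-1]); np.savez(f"{n}0.npz",im=im,d=d)
    p=optics.camera_params(n); print(n,p['mtx'],p['R'],p['t'], -p['R'].T@p['t'])
E
```

```text
pics
0.0 25.0 [0.44940524 0.28500081 0.15453653] [[ 9.29125136e-01  3.69765113e-01 -4.93618538e-04]
 [ 3.69765238e-01 -9.29122395e-01  2.29005115e-03]
 [ 3.88148982e-04 -2.31026706e-03 -9.99997256e-01]]
top [[407.82685373   0.         246.51098942]
 [  0.         407.82685373 187.54136115]
 [  0.           0.           1.        ]] [[-0.02916685 -0.99955498  0.00625582]
 [-0.99509601  0.02844382 -0.09473584]
 [ 0.09451575 -0.00898828 -0.99548279]] [ 151.00818609  612.44307096 1264.81403212] [ 494.29924755  144.88927128 1316.17623296]
side [[426.03894009   0.         255.1457559 ]
 [  0.         426.03894009 190.57566306]
 [  0.           0.           1.        ]] [[-0.8883962  -0.45828287  0.02699995]
 [-0.19365933  0.320792   -0.92713999]
 [ 0.41623101 -0.82889644 -0.37374114]] [ 594.3100046   136.5215122  1146.25262703] [  77.31552189 1178.69180706  538.92998049]
```

View pics/top0.png

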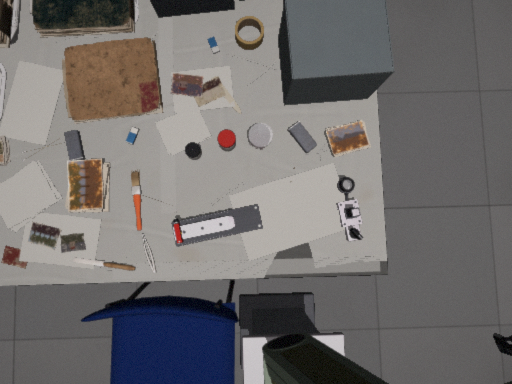

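View pics/side0.png

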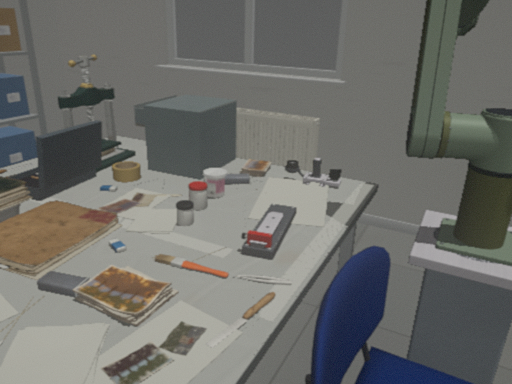

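The top view shows the carriage at about (348,212), with the loupe ring at (345,184) and the black knob at (354,234). The rail runs from the red stop (178,232) to the bare end (262,213), so its +x points left in the image, which is world +y. In the side view the carriage is at (315,175) and the rail at (270,230).

```bash
cat > h.py <<'E'
from plant import ctrl, sensors, optics
import cv2, numpy as np
def cloud(d,K,R,t):
    """world xyz image from depth; R,t world->cam"""
    v,u=np.mgrid[:d.shape[0],:d.shape[1]]
    c=np.stack([(u-K[0,2])/K[0,0]*d,(v-K[1,2])/K[1,1]*d,d],-1)
    return (c-t)@R
def ray(uv,z,K,R,t):
    uv=np.atleast_2d(uv).astype(float)
    dirs=np.c_[(uv[:,0]-K[0,2])/K[0,0],(uv[:,1]-K[1,2])/K[1,1],np.ones(len(uv))]@R
    o=-R.T@t
    return o+dirs*((z-o[2])/dirs[:,2])[:,None]
def wristcam(s=None):
    s=s or sensors.read_state(); p=optics.camera_params('wrist'); T=p['T_tool_cam']
    Rw=s['eef_rot']@T[:3,:3]; o=s['eef_rot']@T[:3,3]+s['eef_pos']
    return p['mtx'],Rw.T,-Rw.T@o
def rot(yaw):
    """tool down, tool y (closing line) along world angle yaw"""
    y=np.array([np.cos(yaw),np.sin(yaw),0]); z=np.array([0,0,-1.]); return np.c_[np.cross(y,z),y,z]
E
python3 - <<'E'
from h import *
p=optics.camera_params('top'); f=np.load('top0.npz'); P=cloud(f['d'],p['mtx'],p['R'],p['t']); im=f['im']
print('table',P[160,330],P[245,300]); 
np.set_printoptions(precision=1,suppress=True)
for u in range(172,268,8): v=int(232-(u-178)*19/84); print(u,v,P[v,u],im[v,u])
sub=P[170:245,330:368]; Z=sub[...,2]
for lo,hi in [(20,40),(40,60),(60,80),(80,110)]:
    m=(Z>lo)&(Z<hi); print(lo,m.sum(),sub[m].mean(0) if m.any() else '', sub[m].min(0),sub[m].max(0))
c=im[160:250,160:370]; cv2.imwrite('pics/crop1.png',cv2.resize(c,None,fx=3.8,fy=3.8,interpolation=cv2.INTER_CUBIC)[:,:,::-1])
print(optics.camera_params('wrist'))
E
```

```text
table [ 701.58096509 -141.96588767    1.50815261] [429.70646532 -32.64979481   1.04644215]
172 233 [479.8 375.9   0.2] [152 148 144]
180 231 [485.8 341.9  53.3] [87 42 34]
188 229 [491.2 319.   40.4] [206 202 203]
196 227 [496.7 294.5  36.8] [205 202 203]
204 226 [499.  269.1  40.5] [205 200 204]
212 224 [504.5 244.3  38.1] [205 201 203]
220 222 [510.  219.2  39. ] [198 193 195]
228 220 [515.6 194.3  33.3] [208 200 205]
236 218 [521.3 169.3  21.9] [82 81 84]
244 217 [523.7 143.9  24.1] [76 76 79]
252 215 [529.3 118.4  22.1] [81 79 84]
260 213 [535.6  91.9  -0.2] [171 167 163]
20 552 [ 515.6 -187.8   28.2] [ 441.4 -225.8   20.1] [ 583.6 -152.4   40. ]
40 113 [ 570.7 -172.7   50.7] [ 445.  -207.1   40. ] [ 638.7 -149.8   59.8]
60 230 [ 571.5 -181.7   67.5] [ 445.6 -215.7   60.2] [ 636.3 -154.1   78.5]
80 77 [ 528.  -188.3   92.1] [ 515.4 -202.2   82.9] [ 539.9 -175.    97.7]
{'mtx': array([[312.7,   0. , 253.1],
       [  0. , 312.7, 185.4],
       [  0. ,   0. ,   1. ]]), 'T_tool_cam': array([[   0. ,   -0.9,   -0.3,   84.7],
       [   1. ,    0. ,    0. ,    0.7],
       [  -0. ,   -0.3,    0.9, -117.9],
       [   0. ,    0. ,    0. ,    1. ]])}
```

View pics/crop1.png

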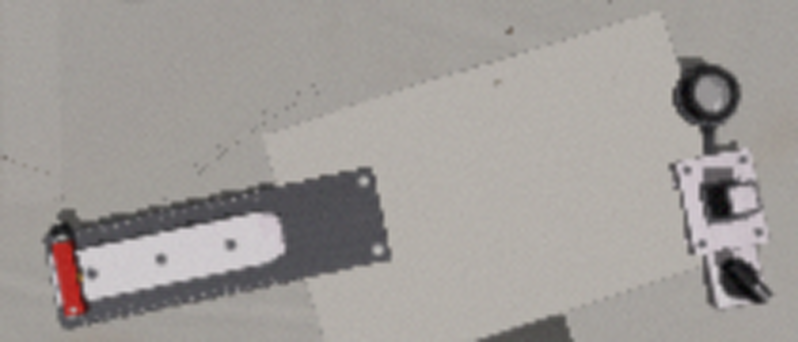

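The crop shows the slab with a bare right end (crop 285–390, 170–290), the white dovetail, the red stop at crop (68,275), and the carriage at crop (720,200). The carriage already lies roughly parallel to the rail, with the knob towards the robot. Next I'll take a wrist look over each.

Run:
```python
from h import *
np.set_printoptions(precision=2,suppress=True)
R=rot(-1.37)
for n,pos in [('w_rail',[512,190,300]),('w_car',[528,-188,230])]:
    ctrl.move_ptp(pos,R); ctrl.hold(0.2)
    s=sensors.read_state(); K,Rc,tc=wristcam(s); im,d=optics.grab_frame('wrist')
    np.savez(n+'.npz',im=im,d=d,K=K,R=Rc,t=tc); cv2.imwrite(f'pics/{n}.png',im[:,:,::-1])
    print(n,s['t'],s['q'],s['force'])
    P=cloud(d,K,Rc,tc); Z=P[...,2]
    print(np.histogram(Z[d>0],bins=np.arange(-6,110,4)))
    bands={'w_rail':[(16,30),(33,45),(48,62)],'w_car':[(22,34),(85,100)]}[n]
    for lo,hi in bands:
        m=((Z>lo)&(Z<hi)&(d>0)).astype(np.uint8); m=cv2.morphologyEx(m,cv2.MORPH_OPEN,np.ones((3,3)))
        nc,lab,st,_=cv2.connectedComponentsWithStats(m)
        for i in np.argsort(-st[1:,4])[:2]+1:
            q=P[lab==i]; r=cv2.minAreaRect(q[:,:2].astype(np.float32)); print(lo,hi,st[i],q.mean(0),r, np.median(q[:,2]))
```

```text
w_rail 3.0667 [ 0.2   0.11  1.56 -0.    1.47  1.57] [-0.78  0.39 -0.23]
(array([  845, 80155, 34536,  2536,  2073,   669,   705,  7900,   911,
         383,  1344,  3950,   530,   605,   454,   823,   487,   428,
          26,     0,     0,     0,     0,     0,     0,     0,     0,
           0]), array([ -6,  -2,   2,   6,  10,  14,  18,  22,  26,  30,  34,  38,  42,
        46,  50,  54,  58,  62,  66,  70,  74,  78,  82,  86,  90,  94,
        98, 102, 106]))
16 30 [ 122  115  212   66 7863] [514.43 194.59  24.57] ((504.8053283691406, 219.75363159179688), (80.22869873046875, 263.5960693359375), 10.360058784484863) 24.65469485271411
16 30 [  0 264 111  24 693] [268.   435.36  23.29] ((267.9533996582031, 437.23809814453125), (159.73806762695312, 7.105752468109131), 89.14885711669922) 23.35500415653437
33 45 [ 124  125  142   48 4661] [497.97 259.85  38.66] ((499.6545715332031, 257.4869689941406), (59.551849365234375, 169.64459228515625), 11.342000961303711) 38.65909232796215
33 45 [  0 272 106  24 634] [267.43 430.61  39.36] ((267.3585205078125, 432.46575927734375), (149.87982177734
[... 697 characters left out ...]
 array([ -6,  -2,   2,   6,  10,  14,  18,  22,  26,  30,  34,  38,  42,
        46,  50,  54,  58,  62,  66,  70,  74,  78,  82,  86,  90,  94,
        98, 102, 106]))
22 34 [ 227  113   64   87 3261] [ 538.26 -190.42   28.45] ((534.3897705078125, -191.79751586914062), (94.67686462402344, 64.02403259277344), 9.323786735534668) 28.275830913478295
22 34 [254 204  18  25 220] [ 471.26 -211.37   28.98] ((470.1195983886719, -213.81680297851562), (32.932594299316406, 12.229650497436523), 40.360870361328125) 30.985289944408287
85 100 [244 165  30  31 864] [ 531.05 -192.05   92.18] ((529.848388671875, -192.4362030029297), (26.46540069580078, 25.44143295288086), 11.240543365478516) 92.54564342736207
```

View pics/w_rail.png

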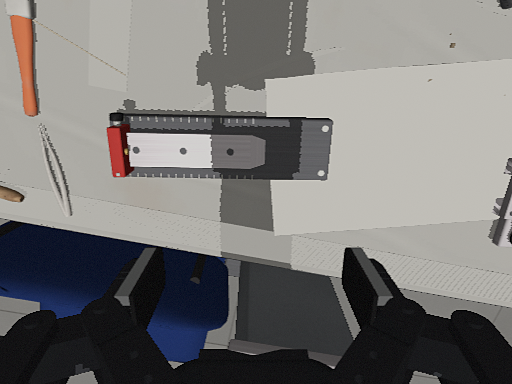

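View pics/w_car.png

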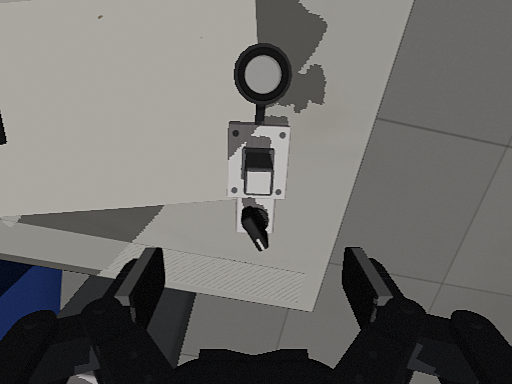

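The wrist rail view shows the slab from (108,115) to (333,180), with the red stop at (119,150) and the dovetail entry at about (265,152). The carriage view shows the post top at (259,180), the knob at (256,228) and the loupe at (263,74). The measured sizes match what's given: slab width 80, post 26 × 26 with its top at 92, and dovetail 14 above the slab. Next I'll grip and carry the carriage.

```bash
cat >> h.py <<'E'
YAW=np.deg2rad(-79.75)          # tool y; rail +x is the opposite way
RX=np.array([-np.cos(YAW),-np.sin(YAW),0]); RY=np.array([-RX[1],RX[0],0])
RO=np.array([503.3,227.9,24.3]) # rail middle at slab-top height
def rail(x,y,z): return RO+RX*x+RY*y+np.array([0,0,z])
def st(msg=''):
    s=sensors.read_state(); e=s['eef_pos']-RO
    F=s['force']
    print(msg,'t%.2f rail x%.2f y%.2f z%.2f | Fx%.1f Fy%.1f Fz%.1f Mz%.2f | w%.1f g%.1f'%(s['t'],e@RX,e@RY,e[2],F@RX,F@RY,F[2],s['wrist_torque'][2],s['grip_width'],s['grasp_force'])); return s
E
python3 - <<'E'
from h import *
np.set_printoptions(precision=2,suppress=True)
R=rot(YAW); p=np.array([529.9,-192.4,0])
ctrl.gripper_to(70)
ctrl.move_ptp(p+[0,0,150],R); st('above')
print(ctrl.move_l(p+[0,0,76],vel=90,threshold=8)); st('at')
ctrl.gripper_to(10,force=60); st('gripped')
ctrl.move_l(p+[0,0,170],vel=80); st('lift')
ctrl.move_ptp(rail(-97,0,115),R); ctrl.hold(.3); s=st('over')
K,Rc,tc=wristcam(s); im,d=optics.grab_frame('wrist'); np.savez('w2.npz',im=im,d=d,K=K,R=Rc,t=tc); cv2.imwrite('pics/w2.png',im[:,:,::-1])
P=cloud(d,K,Rc,tc); Q=(P-RO)@np.c_[RX,RY,[0,0,1]]
for lo,hi in [(-3,4),(11,17),(26,38),(64,72)]:
    m=((Q[...,2]>lo)&(Q[...,2]<hi)&(abs(Q[...,0])<200)&(abs(Q[...,1])<75)&(d>0)).astype(np.uint8); m=cv2.morphologyEx(m,cv2.MORPH_OPEN,np.ones((3,3)))
    nc,lab,sta,_=cv2.connectedComponentsWithStats(m)
    for i in np.argsort(-sta[1:,4])[:2]+1:
        q=Q[lab==i]; print(lo,hi,sta[i],q.mean(0),cv2.minAreaRect(q[:,:2].astype(np.float32)))
E
```

```text
above t5.53 rail x-417.91 y49.22 z124.95 | Fx-0.5 Fy-0.4 Fz-0.3 Mz0.03 | w70.0 g0.0
False
at t6.50 rail x-418.71 y48.09 z52.32 | Fx-0.2 Fy0.7 Fz0.1 Mz0.02 | w69.8 g0.0
gripped t6.97 rail x-418.22 y48.41 z52.22 | Fx1.3 Fy1.1 Fz4.3 Mz0.01 | w25.4 g60.9
lift t8.29 rail x-417.93 y49.11 z144.82 | Fx0.7 Fy0.3 Fz-6.1 Mz-0.01 | w25.8 g59.8
over t9.83 rail x-97.96 y-0.23 z115.13 | Fx-0.5 Fy-0.6 Fz-7.0 Mz-0.01 | w25.5 g59.7
-3 4 [   0  141  245   37 6511] [  8.82 -29.36   0.26] ((2.694671630859375, -26.007503509521484), (189.329833984375, 28.185434341430664), 0.025332314893603325)
-3 4 [   0  216  200   20 2494] [25.1  33.06  0.35] ((29.38190460205078, 33.088958740234375), (166.95858764648438, 18.103551864624023), 2.089366912841797)
11 17 [    0   171   197    53 10113] [19.26 -0.5  14.27] ((20.97320556640625, 0.06599235534667969), (42.906837463378906, 151.80032348632812), 89.96754455566406)
64 72 [ 197  146  115  100 6739] [-98.71 -22.75  67.07] ((-98.7515640258789, -20.560606002807617), (61.77117919921875, 64.24547576904297), 89.40869140625)
64 72 [266 329   9   6  41] [-109.83   72.09   69.9 ] ((-109.55763244628906, 72.62957000732422), (4.7031073570251465, 5.620760917663574), 81.6800308227539)
```

View pics/w2.png

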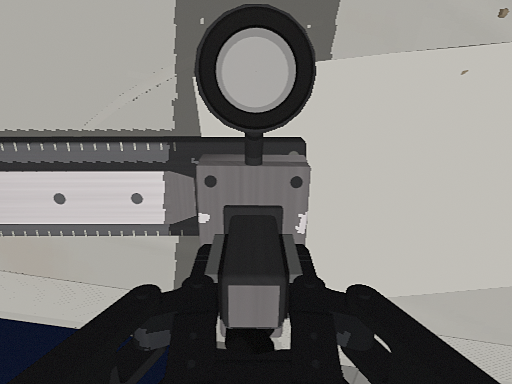

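The carriage is held squarely between the fingers, with its far body edge at row 157–163 and body columns 197–310. The dovetail lies straight ahead at rows 171–224. The rail measures centred (y 0.07, yaw 0.03°), so I'll check the carriage's lateral offset from the body's far edge.

Run:
```python
from h import *
f=np.load('w2.npz'); d=f['d']; Q=(cloud(d,f['K'],f['R'],f['t'])-RO)@np.c_[RX,RY,[0,0,1]]
for u in (208,220,232,275,285,298):
    c=Q[140:240,u]; m=(c[:,2]>64.5)&(c[:,2]<70.5); print(u,c[m].min(0).round(1),np.nonzero(m)[0].min()+140)
m=(Q[...,2]>64)&(Q[...,2]<70.5); 
for v in (180,195,215): q=Q[v][m[v]]; print(v,q[:,0].min().round(1),q[:,0].max().round(1))
m=(Q[...,2]>127)&(Q[...,2]<135)&(d>0); m=cv2.morphologyEx(m.astype(np.uint8),cv2.MORPH_OPEN,np.ones((3,3)))>0;print(cv2.minAreaRect(Q[m][:,:2].astype(np.float32)), Q[m].mean(0))
```

```text
208 [-73.9 -39.6  66.2] 165
220 [-80.7 -39.4  65.3] 165
232 [-87.2 -39.3  64.6] 165
275 [-111.3  -39.4   65.4] 165
285 [-117.7  -38.6   64.7] 166
298 [-125.6  -39.    65.4] 166
180 -130.8 -67.4
195 -130.6 -67.4
215 -129.9 -67.2
((-99.0455322265625, -0.9701824188232422), (64.56690979003906, 28.186216354370117), 0.14391474425792694) [-98.88236039  -3.2120154  130.92713392]
```

The carriage sits about 0.5 mm to +y and its yaw is near zero. I'll correct for that, set it down and start the slide.

Run:
```python
from h import *
y=-0.5
ctrl.move_l(rail(-96,y,86),vel=60); st('pre')
print(ctrl.move_l(rail(-96,y,72),vel=12,threshold=4)); s=st('down')
ctrl.hold(.2); ctrl.gripper_to(40); ctrl.hold(.2); st('released')
ctrl.gripper_to(10,force=40); s=st('regrip')
z=s['eef_pos'][2]-RO[2]
for x in (-70,-50,-35,-20):
    hit=ctrl.move_l(rail(x,y,z),vel=40,threshold=8); ctrl.hold(.1); st(f'slide {x} {hit}')
    if hit: break
```

```text
pre t10.52 rail x-95.90 y-0.36 z85.62 | Fx-0.3 Fy-0.6 Fz-6.2 Mz0.01 | w25.1 g59.7
True
down t11.30 rail x-95.91 y-0.36 z76.60 | Fx1.4 Fy0.1 Fz6.5 Mz-0.00 | w25.3 g61.1
released t11.99 rail x-95.68 y2.44 z73.80 | Fx-0.8 Fy-0.5 Fz-0.0 Mz-0.00 | w40.2 g0.0
regrip t12.26 rail x-95.54 y2.31 z74.01 | Fx0.8 Fy1.2 Fz-0.4 Mz-0.14 | w25.9 g40.4
slide -70 True t12.97 rail x-71.76 y-0.13 z73.96 | Fx1.8 Fy-0.2 Fz4.7 Mz0.06 | w25.3 g41.4
```

```bash
cat >> h.py <<'E'
def carr():
    """carriage body edges in rail frame from wrist depth"""
    s=sensors.read_state(); K,Rc,tc=wristcam(s); im,d=optics.grab_frame('wrist')
    Q=(cloud(d,K,Rc,tc)-RO)@np.c_[RX,RY,[0,0,1]]; e=(s['eef_pos']-RO)@RX; b=e-0
    zb=s['eef_pos'][2]-RO[2]-76+28; out=[]
    for o in (-24,-14,14,24):
        m=(abs(Q[...,0]-e-o)<1.5)&(abs(Q[...,2]-28)<3.5)&(Q[...,1]>-55)&(Q[...,1]<-20)&(d>0); out.append(np.percentile(Q[m][:,1],2).round(2) if m.sum() else None)
    m=(abs(Q[...,2]-28)<4)&(abs(Q[...,1]+30)<8)&(abs(Q[...,0]-e)<45)&(d>0); q=Q[m]
    print('far edge y at x=-24..24:',out,'x range',q[:,0].min().round(1),q[:,0].max().round(1),'ztop',np.median(q[:,2]).round(1), 'dove y', [np.percentile(Q[(abs(Q[...,2]-14)<2.5)&(Q[...,0]>e+45)&(Q[...,0]<60)&(abs(Q[...,1])<30)&(d>0)][:,1],[1,99]).round(1)])
    return im
E
python3 - <<'E'
from h import *
im=carr(); cv2.imwrite('pics/w3.png',im[:,:,::-1]); st()
E
```

```text
far edge y at x=-24..24: [np.float64(-41.81), np.float64(-41.78), np.float64(-41.92), np.float64(-41.96)] x range -104.8 -40.8 ztop 28.4 dove y [array([-20.9,  20.8])]
 t13.02 rail x-71.76 y-0.11 z73.94 | Fx3.1 Fy-1.3 Fz5.7 Mz0.05 | w25.4 g41.5
```

View pics/w3.png

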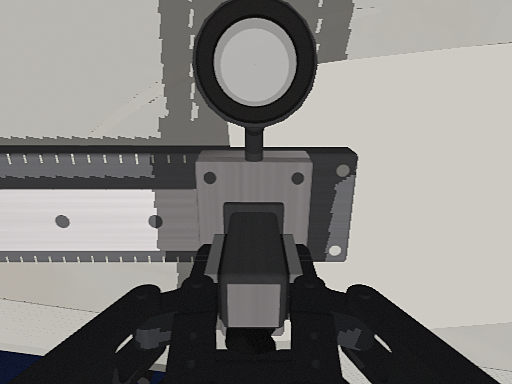

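The carriage sits flat with its leading end at −40.8, past the nose, but it is about 1.9 mm to −y because the arm settled sideways on release. I'll correct y and continue.

Run:
```python
from h import *
s=st(); z=73.9
print(ctrl.move_l(rail(-71,1.8,z+.5),vel=10,threshold=8)); ctrl.hold(.2); st('shift'); carr()
```

```text
t13.02 rail x-71.76 y-0.11 z73.94 | Fx3.1 Fy-1.3 Fz5.7 Mz0.05 | w25.4 g41.5
True
shift t13.48 rail x-71.52 y0.90 z73.99 | Fx-2.0 Fy1.8 Fz3.9 Mz-0.08 | w25.4 g41.4
far edge y at x=-24..24: [np.float64(-40.75), np.float64(-40.92), np.float64(-41.01), np.float64(-41.04)] x range -104.8 -40.8 ztop 28.4 dove y [array([-21. ,  21.3])]
```

Run:
```python
from h import *
print(ctrl.move_l(rail(-71.5,2.0,74.6),vel=10,threshold=12)); ctrl.hold(.1); st('shift'); carr()
y=1.9
for x in (-60,-50,-40,-30):
    hit=ctrl.move_l(rail(x,y,74.6),vel=30,threshold=14); ctrl.hold(.1); s=st(f'slide {x} {hit}')
    if hit: break
carr()
```

```text
False
shift t13.97 rail x-71.42 y2.32 z74.06 | Fx0.4 Fy-0.8 Fz-3.9 Mz-0.07 | w25.7 g40.4
far edge y at x=-24..24: [np.float64(-39.3), np.float64(-39.42), np.float64(-39.63), np.float64(-39.57)] x range -104.6 -40.6 ztop 28.5 dove y [array([-21. ,  21.2])]
slide -60 False t14.65 rail x-59.82 y2.43 z74.15 | Fx0.4 Fy-0.8 Fz-5.0 Mz-0.01 | w25.6 g40.2
slide -50 False t15.23 rail x-50.00 y1.89 z74.61 | Fx1.3 Fy-0.3 Fz-6.0 Mz0.03 | w25.4 g40.2
slide -40 False t15.82 rail x-39.99 y1.93 z74.58 | Fx-0.4 Fy0.2 Fz-6.1 Mz0.03 | w25.6 g40.2
slide -30 False t16.40 rail x-30.00 y1.92 z74.59 | Fx-0.7 Fy0.4 Fz-5.7 Mz-0.01 | w25.5 g40.2
far edge y at x=-24..24: [np.float64(-39.91), np.float64(-40.0), np.float64(-40.07), np.float64(-40.11)] x range -63.5 0.6 ztop 29.0 dove y [array([-21.1,  21. ])]
```

Run:
```python
from h import *
print(ctrl.move_l(rail(38,1.9,74.6),vel=60,threshold=12)); st('mid')
print(ctrl.move_l(rail(68,1.9,74.6),vel=30,threshold=8)); st('near')
print(ctrl.move_l(rail(92,1.9,74.6),vel=10,threshold=5)); ctrl.hold(.1); st('stop'); carr()
```

```text
False
mid t17.73 rail x37.63 y1.89 z74.56 | Fx-0.4 Fy-0.2 Fz-5.4 Mz0.01 | w25.5 g40.2
False
near t18.88 rail x67.85 y1.94 z74.56 | Fx-0.4 Fy0.2 Fz-5.0 Mz-0.02 | w25.5 g40.2
True
stop t20.49 rail x82.58 y2.15 z74.07 | Fx-1.7 Fy-1.0 Fz6.7 Mz0.04 | w25.7 g41.7Traceback (most recent call last):
  File "<stdin>", line 4, in <module>
  File "h.py", line 36, in carr
    print('far edge y at x=-24..24:',out,'x range',q[:,0].min().round(1),q[:,0].max().round(1),'ztop',np.median(q[:,2]).round(1), 'dove y', [np.percentile(Q[(abs(Q[...,2]-14)<2.5)&(Q[...,0]>e+45)&(Q[...,0]<60)&(abs(Q[...,1])<30)&(d>0)][:,1],[1,99]).round(1)])
                                                                                                                                             ~~~~~~~~~~~~~^^^^^^^^^^^^^^^^^^^^^^^^^^^^^^^^^^^^^^^^^^^^^^^^^^^^^^^^^^^^^^^^^^^^^^^^^^^^^^^^^^^^^^^^^^^^^^
    return _quantile_unchecked(
        a, q, axis, out, overwrite_input, method, keepdims, weights)
    return _ureduce(a,
                    func=_quantile_ureduce_func,
    ...<5 lines>...
                    overwrite_input=overwrite_input,
                    method=method)
    r = func(a, **kwargs)
    result = _quantile(arr,
                       quantiles=q,
    ...<2 lines>...
                       out=out,
                       weights=wgt)
    slices_having_nans = np.isnan(arr[-1, ...])
                                  ~~~^^^^^^^^^
IndexError: index -1 is out of bounds for axis 0 with size 0
```

```bash
sed -i "s/, 'dove y'.*$/)/" h.py
python3 - <<'E'
from h import *
s=st(); carr()
e=s['eef_pos']
print(ctrl.move_l(rail(82.5,1.9,74.7),vel=10,threshold=15)); st('up')
print(ctrl.move_l(rail(88,1.9,74.7),vel=8,threshold=7)); st('push'); ctrl.hold(.1); st(); carr()
E
```

```text
t20.54 rail x82.57 y2.15 z74.08 | Fx-1.3 Fy-1.0 Fz5.7 Mz0.04 | w25.6 g41.7
far edge y at x=-24..24: [np.float64(-39.72), np.float64(-39.58), np.float64(-39.73), np.float64(-39.79)] x range 49.1 127.5 ztop 28.5
False
up t21.14 rail x82.60 y1.93 z74.27 | Fx0.7 Fy-2.4 Fz-2.3 Mz-0.05 | w25.5 g40.6
True
push t21.57 rail x83.01 y2.02 z74.34 | Fx-1.9 Fy1.4 Fz4.9 Mz0.02 | w25.4 g41.3
 t21.67 rail x83.00 y2.02 z74.31 | Fx-1.5 Fy1.8 Fz5.9 Mz0.03 | w25.8 g41.6
far edge y at x=-24..24: [np.float64(-39.65), np.float64(-39.7), np.float64(-39.61), np.float64(-39.71)] x range 49.2 127.8 ztop 28.6
```

Run:
```python
from h import *
ctrl.move_l(rail(82.8,1.9,75.0),vel=10,threshold=15); st('up')
x=82.8
for i in range(12):
    x+=0.7; h=ctrl.move_l(rail(x,1.9,75.0),vel=12,threshold=15); s=st(f'{x:.1f} {h}')
    if s['force']@RX<-5 or h: break
```

```text
up t22.04 rail x82.95 y2.06 z74.46 | Fx1.0 Fy-1.6 Fz-3.3 Mz0.04 | w25.7 g40.5
83.5 False t22.29 rail x83.07 y2.10 z74.48 | Fx-2.5 Fy-2.5 Fz-5.1 Mz0.09 | w25.5 g40.4
84.2 False t22.54 rail x83.19 y2.12 z74.47 | Fx-4.7 Fy-3.2 Fz-4.8 Mz0.08 | w25.6 g40.3
84.9 False t22.79 rail x83.29 y2.11 z74.49 | Fx-6.3 Fy-2.0 Fz-4.6 Mz0.14 | w25.6 g40.4
```

That is firm contact with the stop: −6 N with no further travel, putting the face at about rail x = 114. I'll seat the carriage, release it and look at the knob from above.

Run:
```python
from h import *
ctrl.move_l(rail(84.2,1.9,74.4),vel=15); st('seat')
ctrl.gripper_to(50); st('rel')
s=sensors.read_state(); e=s['eef_pos']
ctrl.move_l(e+[0,0,70],vel=120)
ctrl.move_ptp(rail(82,66,150),rot(YAW)); ctrl.hold(.2); s=st('hover')
K,Rc,tc=wristcam(s); im,d=optics.grab_frame('wrist'); cv2.imwrite('pics/w4.png',im[:,:,::-1])
Q=(cloud(d,K,Rc,tc)-RO)@np.c_[RX,RY,[0,0,1]]
for lo,hi,yl,yh in [(59,67,40,95),(88,96,-30,30),(25,31,-45,45)]:
    m=((Q[...,2]>lo)&(Q[...,2]<hi)&(abs(Q[...,0]-82)<45)&(Q[...,1]>yl)&(Q[...,1]<yh)&(d>0)); m=cv2.morphologyEx(m.astype(np.uint8),cv2.MORPH_OPEN,np.ones((3,3)))>0
    print(m.sum(),cv2.minAreaRect(Q[m][:,:2].astype(np.float32)),Q[m].mean(0))
for a in (.7,-.7,-.8): print(ctrl.solve_ik(rail(82,66,60),rot(YAW+a)))
```

```text
seat t23.04 rail x83.23 y2.06 z74.49 | Fx-5.8 Fy-1.0 Fz-2.3 Mz0.13 | w25.5 g40.7
rel t23.40 rail x84.85 y1.91 z74.76 | Fx0.2 Fy-0.3 Fz0.0 Mz0.07 | w49.9 g0.0
hover t24.70 rail x81.99 y65.12 z149.82 | Fx0.1 Fy0.6 Fz0.1 Mz-0.04 | w49.7 g0.0
990 ((81.51203918457031, 65.76747131347656), (13.400249481201172, 41.24300765991211), 30.719694137573242) [81.37818879 64.8895323  62.93121078]
2173 ((81.26263427734375, 0.5593023300170898), (25.985210418701172, 26.050804138183594), 0.35522550344467163) [81.23820212 -0.11138557 92.56111583]
7008 ((87.35057067871094, -2.4153404235839844), (85.13140106201172, 76.655029296875), 89.9423599243164) [81.84225164 -4.77550292 28.32152578]
[ 4.43678318e-01  2.99309062e-01  1.82364953e+00 -4.44089210e-16
  1.01863406e+00  1.13557840e+00]
[ 4.43678318e-01  2.99309062e-01  1.82364953e+00 -4.44089210e-16
  1.01863406e+00  2.53557840e+00]
[ 4.43678318e-01  2.99309062e-01  1.82364953e+00 -4.44089210e-16
  1.01863406e+00  2.63557840e+00]
```

View pics/w4.png

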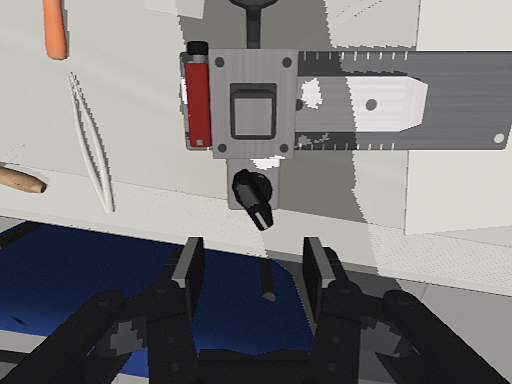

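The view shows the carriage against the red stop (stop face at col ~210), with the knob bar at (255,200). The bar sits 0.54 rad anticlockwise, so the joint is at about 0.16. I'll grip the bar, push lightly against the stop, and turn.

Run:
```python
from h import *
a=0.54
ctrl.gripper_to(34)
ctrl.move_ptp(rail(81.7,66,110),rot(YAW+a))
print(ctrl.move_l(rail(81.7,66,60),vel=60,threshold=8)); st('at')
ctrl.gripper_to(5,force=80); s=st('grip')
x=(s['eef_pos']-RO)@RX
for i in range(10):
    s=st('push %.1f'%x)
    if s['force']@RX<-4: break
    x+=0.6; ctrl.move_l(rail(x,66,60),vel=12,threshold=15)
open('x.txt','w').write(str(x))
```

```text
False
at t26.62 rail x81.80 y65.62 z60.33 | Fx0.1 Fy-0.3 Fz0.8 Mz-0.02 | w34.0 g0.0
grip t26.93 rail x81.92 y65.76 z60.70 | Fx0.2 Fy1.8 Fz4.4 Mz0.11 | w11.7 g78.5
push 81.9 t26.93 rail x81.92 y65.76 z60.70 | Fx0.2 Fy1.8 Fz4.4 Mz0.11 | w11.7 g78.5
push 82.5 t27.18 rail x82.05 y65.72 z60.73 | Fx-1.8 Fy3.1 Fz6.1 Mz0.11 | w11.9 g78.8
push 83.1 t27.43 rail x82.20 y65.72 z60.70 | Fx-4.3 Fy1.4 Fz7.2 Mz0.05 | w11.6 g78.9
```

Run:
```python
from h import *
x=83.2; a=0.54
while a>-0.70:
    a-=0.1 if a>-0.4 else 0.06
    ctrl.move_ptp(rail(x,66,60.6),rot(YAW+a)); s=st('a %.2f'%a); y=s['eef_rot'][:,1]; print('   actual %.3f'%(np.arctan2(y[1],y[0])-YAW))
    if abs(s['wrist_torque'][2])>1.5 or s['force']@RX<-12: break
```

```text
a 0.44 t27.68 rail x83.03 y65.77 z60.74 | Fx-0.6 Fy0.3 Fz2.4 Mz-0.12 | w11.8 g78.5
   actual 0.442
a 0.34 t27.93 rail x83.14 y65.72 z60.74 | Fx-1.8 Fy-0.5 Fz2.4 Mz-0.14 | w11.8 g78.4
   actual 0.343
a 0.24 t28.18 rail x83.21 y65.69 z60.76 | Fx-0.9 Fy0.4 Fz2.3 Mz-0.16 | w11.8 g78.4
   actual 0.244
a 0.14 t28.43 rail x83.27 y65.70 z60.74 | Fx-1.0 Fy0.2 Fz2.8 Mz-0.11 | w11.8 g78.5
   actual 0.144
a 0.04 t28.68 rail x83.30 y65.81 z60.77 | Fx0.6 Fy-0.2 Fz2.9 Mz-0.17 | w11.9 g78.5
   actual 0.044
a -0.06 t28.93 rail x83.12 y65.90 z60.73 | Fx-1.0 Fy-0.8 Fz3.8 Mz-0.10 | w11.3 g78.7
   actual -0.055
a -0.16 t29.18 rail x82.96 y65.97 z60.72 | Fx-2.1 Fy0.7 Fz4.2 Mz-0.11 | w11.8 g78.8
   actual -0.155
a -0.26 t29.43 rail x82.79 y66.06 z60.71 | Fx-1.9 Fy0.8 Fz6.3 Mz-0.10 | w11.4 g78.9
   actual -0.255
a -0.36 t29.68 rail x82.67 y66.13 z60.70 | Fx-3.8 Fy0.6 Fz6.5 Mz-0.09 | w11.8 g79.0
   actual -0.355
a -0.46 t29.93 rail x82.55 y66.19 z60.69 | Fx-4.1 Fy1.1 Fz6.1 Mz-0.09 | w11.8 g79.0
   actual -0.455
a -0.52 t30.18 rail x82.41 y66.25 z60.71 | Fx-3.6 Fy2.1 Fz5.2 Mz-0.06 | w11.5 g79.1
   actual -0.514
a -0.58 t30.43 rail x82.30 y66.33 z60.71 | Fx-5.2 Fy1.3 Fz6.6 Mz-0.04 | w11.5 g79.1
   actual -0.574
a -0.64 t30.68 rail x82.23 y66.40 z60.71 | Fx-5.0 Fy1.2 Fz6.9 Mz0.00 | w11.9 g79.1
   actual -0.634
a -0.70 t30.93 rail x82.13 y66.44 z60.69 | Fx-6.0 Fy1.5 Fz6.4 Mz-0.00 | w11.8 g79.1
   actual -0.694
```

Run:
```python
from h import *
x=83.2; a=-0.70; m0=sensors.read_state()['wrist_torque'][2]
while a>-0.90:
    a-=0.04
    ctrl.move_ptp(rail(x,66.2,60.6),rot(YAW+a)); s=st('a %.2f'%a); y=s['eef_rot'][:,1]; print('   actual %.3f'%(np.arctan2(y[1],y[0])-YAW))
    if abs(s['wrist_torque'][2]-m0)>0.8 or abs(s['force']@RX)>12: break
```

```text
a -0.74 t31.18 rail x82.14 y66.50 z60.69 | Fx-5.6 Fy1.1 Fz6.0 Mz0.35 | w11.7 g79.2
   actual -0.733
a -0.78 t31.43 rail x82.15 y66.53 z60.71 | Fx-5.0 Fy1.3 Fz6.0 Mz1.20 | w11.3 g81.9
   actual -0.770
```

The torque rises to 1.2 N m, so the knob is at its end of travel. I'll back off the wind-up, release, retreat and verify.

Run:
```python
from h import *
ctrl.gripper_to(30); s=st('rel')
ctrl.move_l(s['eef_pos']+[0,0,90],vel=80); ctrl.move_ptp(rail(82,66,150),rot(YAW)); ctrl.hold(.3); s=st('hover')
K,Rc,tc=wristcam(s); im,d=optics.grab_frame('wrist'); cv2.imwrite('pics/w5.png',im[:,:,::-1])
Q=(cloud(d,K,Rc,tc)-RO)@np.c_[RX,RY,[0,0,1]]
for lo,hi,yl,yh in [(59,67,40,95),(88,96,-30,30)]:
    m=((Q[...,2]>lo)&(Q[...,2]<hi)&(abs(Q[...,0]-82)<45)&(Q[...,1]>yl)&(Q[...,1]<yh)&(d>0)); m=cv2.morphologyEx(m.astype(np.uint8),cv2.MORPH_OPEN,np.ones((3,3)))>0
    print(m.sum(),cv2.minAreaRect(Q[m][:,:2].astype(np.float32)),Q[m].mean(0))
```

```text
rel t31.75 rail x83.45 y66.61 z60.11 | Fx-0.0 Fy-0.3 Fz-1.0 Mz-0.00 | w30.0 g0.0
hover t34.09 rail x82.00 y65.99 z150.00 | Fx0.2 Fy0.6 Fz-0.2 Mz0.01 | w30.4 g0.0
988 ((81.20030212402344, 66.70037841796875), (41.7301025390625, 13.271557807922363), 49.112510681152344) [81.02386936 65.295027   62.93143716]
2175 ((80.83512878417969, 0.9247255325317383), (26.121463775634766, 25.982725143432617), 0.1238870918750763) [80.84221287  0.27596132 92.58191666]
```

View pics/w5.png

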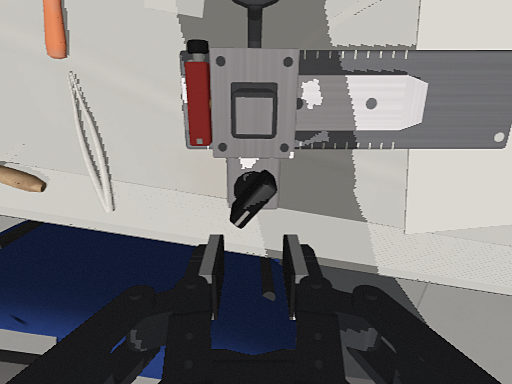

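The knob bar now lies 41° (0.71 rad) clockwise, so it is fully tight, and the carriage body at (211,100) abuts the red stop. I'll take one closer look straight down at the carriage/stop joint to confirm there's no gap.

Run:
```python
from h import *
ctrl.move_l(rail(114,80,120),vel=150); ctrl.hold(.3); s=st()
K,Rc,tc=wristcam(s); im,d=optics.grab_frame('wrist')
hsv=cv2.cvtColor(im,cv2.COLOR_RGB2HSV); red=((hsv[...,0]<8)|(hsv[...,0]>172))&(hsv[...,1]>120)
W=np.c_[RX,RY,[0,0,1]]
Q=(cloud(d,K,Rc,tc)-RO)@W
for y in (-20,-10,10,20):
    m=abs(Q[...,1]-y)<1.2
    b=Q[m&(abs(Q[...,2]-28)<2.2)&~red]; b=b[(b[:,0]>60)&(b[:,0]<125)]; r=Q[m&red&(abs(Q[...,2]-33)<2.5)]
    print(y,'body max x',b[:,0].max().round(2) if len(b) else None,'stop x',r[:,0].min().round(2) if len(r) else None,r[:,0].max().round(2) if len(r) else None)
v,u=np.nonzero(red); print(u.min(),u.max(),v.min(),v.max()); u0=int(np.median(u)); v0=int(np.median(v))
c=im[max(v0-60,0):v0+60,u0-40:u0+80]; cv2.imwrite('pics/gap.png',cv2.resize(c,None,fx=5,fy=5,interpolation=cv2.INTER_NEAREST)[:,:,::-1])
```

```text
t34.90 rail x113.74 y79.28 z120.71 | Fx0.5 Fy-0.1 Fz-0.5 Mz-0.00 | w30.0 g0.0
-20 body max x 112.47 stop x 114.31 129.62
-10 body max x 112.46 stop x 114.33 129.2
10 body max x 113.74 stop x 114.35 129.08
20 body max x 112.42 stop x 114.37 129.4
50 285 11 250
```

View pics/gap.png

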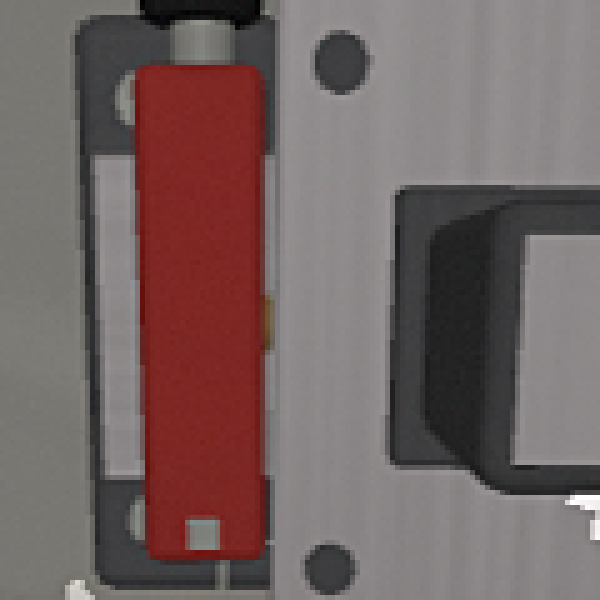

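The close-up shows a gap of about 2 mm at crop columns 262–275, with the brass pin still visible at (267,322). The pin pushed the carriage back, and pushing off-axis at the knob didn't overcome the friction. The fix is to loosen the knob to a light drag of about 1.13 rad, push home at the post, let the pad friction hold it, then tighten.

```bash
cat >> h.py <<'E'
def gap():
    ctrl.move_l(rail(114,80,120),vel=200); ctrl.hold(.2); s=sensors.read_state()
    K,Rc,tc=wristcam(s); im,d=optics.grab_frame('wrist'); hsv=cv2.cvtColor(im,cv2.COLOR_RGB2HSV); red=((hsv[...,0]<8)|(hsv[...,0]>172))&(hsv[...,1]>120)
    Q=(cloud(d,K,Rc,tc)-RO)@np.c_[RX,RY,[0,0,1]]
    for y in (-20,-10,20):
        m=abs(Q[...,1]-y)<1.2; b=Q[m&(abs(Q[...,2]-28)<2.2)&~red]; b=b[(b[:,0]>60)&(b[:,0]<125)]; r=Q[m&red&(abs(Q[...,2]-33)<2.5)]
        print('gap y%d: body %.2f stop %.2f'%(y,b[:,0].max(),r[:,0].min()))
    return im
def knob(a0,a1,x=81.5,y=66.7,n=4,over=0):
    """grip the bar at angle a0 (from carriage y, anticlockwise), turn to a1, let go, lift"""
    ctrl.gripper_to(34); ctrl.move_ptp(rail(x,y,110),rot(YAW+a0)); print(ctrl.move_l(rail(x,y,60.5),vel=80,threshold=10))
    ctrl.gripper_to(5,force=80); st('grip'); e=sensors.read_state()['eef_pos']
    for a in np.linspace(a0,a1,n+1)[1:]:
        ctrl.move_ptp(e,rot(YAW+a)); s=st('a %.2f'%a)
        if abs(s['wrist_torque'][2])>1.1: break
    ctrl.gripper_to(34); st('rel'); e=sensors.read_state()['eef_pos']; ctrl.move_l(e+[0,0,60],vel=120)
E
python3 - <<'E'
from h import *
knob(-0.71,-0.43,x=81.3)
ctrl.gripper_to(50); ctrl.move_ptp(rail(82,1.5,140),rot(YAW)); print(ctrl.move_l(rail(82,1.5,74.5),vel=100,threshold=10)); st('post')
ctrl.gripper_to(10,force=50); s=st('grip'); x=(s['eef_pos']-RO)@RX; y=(s['eef_pos']-RO)@RY; x0=x
for i in range(8):
    x+=0.7; ctrl.move_l(rail(x,y,74.7),vel=12,threshold=20); s=st('cmd %.1f'%x)
    if s['force']@RX<-9: break
E
```

```text
False
grip t36.91 rail x81.22 y66.27 z61.45 | Fx-1.3 Fy1.1 Fz5.4 Mz-0.00 | w11.6 g78.5
a -0.64 t37.16 rail x81.18 y66.22 z61.50 | Fx-0.9 Fy0.8 Fz0.7 Mz0.17 | w11.9 g79.0
a -0.57 t37.41 rail x81.27 y66.17 z61.48 | Fx-0.8 Fy0.3 Fz0.4 Mz0.25 | w11.4 g78.9
a -0.50 t37.66 rail x81.38 y66.07 z61.50 | Fx0.2 Fy-0.1 Fz-0.1 Mz0.09 | w11.2 g78.9
a -0.43 t37.91 rail x81.45 y66.06 z61.48 | Fx1.0 Fy-1.0 Fz-0.6 Mz0.10 | w11.6 g78.8
rel t38.25 rail x81.16 y66.29 z61.50 | Fx0.6 Fy-1.0 Fz-0.0 Mz0.04 | w33.9 g0.0
False
post t40.52 rail x82.13 y1.13 z74.92 | Fx0.5 Fy-0.3 Fz-0.1 Mz-0.04 | w50.4 g0.0
grip t40.86 rail x81.66 y0.72 z75.70 | Fx-2.8 Fy1.0 Fz5.1 Mz-0.19 | w25.6 g51.9
cmd 82.4 t41.11 rail x81.69 y0.69 z75.73 | Fx-3.8 Fy4.2 Fz6.5 Mz-0.15 | w25.6 g52.2
cmd 83.1 t41.36 rail x81.73 y0.70 z75.72 | Fx-6.5 Fy3.7 Fz7.0 Mz-0.19 | w25.7 g52.3
cmd 83.8 t41.61 rail x81.77 y0.69 z75.71 | Fx-8.2 Fy3.2 Fz8.6 Mz-0.14 | w25.7 g52.3
cmd 84.5 t41.86 rail x81.81 y0.67 z75.73 | Fx-10.5 Fy3.6 Fz8.8 Mz-0.16 | w25.6 g52.3
```

Run:
```python
from h import *
ctrl.move_l(rail(83.5,0.2,76.4),vel=12,threshold=25); st('ease')
x=83.5
for i in range(6):
    x+=0.7; ctrl.move_l(rail(x,0.2,76.4),vel=12,threshold=25); s=st('cmd %.1f'%x)
    if s['force']@RX<-16: break
```

```text
ease t42.17 rail x81.74 y0.71 z75.72 | Fx-5.6 Fy2.0 Fz1.2 Mz-0.19 | w25.2 g51.3
cmd 84.2 t42.42 rail x81.78 y0.69 z75.73 | Fx-8.4 Fy1.0 Fz1.5 Mz-0.22 | w25.6 g51.4
cmd 84.9 t42.67 rail x81.84 y0.65 z75.78 | Fx-11.5 Fy1.8 Fz1.3 Mz-0.25 | w25.5 g51.5
cmd 85.6 t42.92 rail x81.94 y0.67 z75.77 | Fx-13.4 Fy1.1 Fz1.3 Mz-0.14 | w25.5 g51.5
cmd 86.3 t43.17 rail x81.99 y0.66 z75.78 | Fx-14.9 Fy1.8 Fz1.4 Mz-0.22 | w25.6 g51.6
cmd 87.0 t43.42 rail x82.07 y0.65 z75.78 | Fx-17.8 Fy1.6 Fz3.4 Mz-0.15 | w25.5 g51.7
```

Run:
```python
from h import *
ctrl.gripper_to(50); e=sensors.read_state()['eef_pos']; ctrl.move_l(e+[0,0,60],vel=200)
knob(-0.43,-0.37,x=81.3,n=1)
ctrl.gripper_to(50); ctrl.move_ptp(rail(82,1.0,125),rot(YAW)); ctrl.move_l(rail(82,1.0,75.5),vel=120,threshold=10); st('post')
ctrl.gripper_to(10,force=50); s=st('grip'); x=(s['eef_pos']-RO)@RX; y=(s['eef_pos']-RO)@RY-.2; z=s['eef_pos'][2]-RO[2]+.6
for i in range(9):
    x+=0.7; ctrl.move_l(rail(x,y,z),vel=12,threshold=20); s=st('cmd %.1f'%x)
    if s['force']@RX<-12: break
```

```text
False
grip t46.12 rail x81.39 y66.10 z61.45 | Fx-0.8 Fy0.5 Fz3.8 Mz0.06 | w11.7 g78.2
a -0.37 t46.38 rail x81.46 y66.00 z61.50 | Fx0.8 Fy0.3 Fz-0.6 Mz0.14 | w11.6 g78.9
rel t46.72 rail x81.40 y66.04 z61.51 | Fx0.3 Fy-0.5 Fz-0.2 Mz-0.01 | w34.1 g0.0
post t48.70 rail x82.10 y1.43 z75.45 | Fx-0.4 Fy0.3 Fz0.3 Mz0.02 | w50.0 g0.0
grip t49.03 rail x81.71 y0.15 z76.93 | Fx-2.4 Fy1.9 Fz4.6 Mz-0.07 | w25.2 g52.0
cmd 82.4 t49.38 rail x81.75 y0.16 z76.95 | Fx-4.5 Fy0.4 Fz-3.0 Mz-0.09 | w25.8 g51.0
cmd 83.1 t49.62 rail x81.84 y0.15 z76.98 | Fx-7.0 Fy0.5 Fz-2.6 Mz-0.10 | w25.5 g51.1
cmd 83.8 t49.88 rail x81.91 y0.13 z76.99 | Fx-9.6 Fy0.3 Fz-0.9 Mz-0.05 | w25.3 g51.2
cmd 84.5 t50.12 rail x81.97 y0.13 z76.98 | Fx-11.4 Fy-0.4 Fz-0.6 Mz-0.08 | w25.8 g51.2
cmd 85.2 t50.38 rail x82.04 y0.11 z77.02 | Fx-13.3 Fy-0.3 Fz-0.3 Mz-0.03 | w25.3 g51.3
```

Run:
```python
from h import *
s=st(); K,Rc,tc=wristcam(s); im,d=optics.grab_frame('wrist'); hsv=cv2.cvtColor(im,cv2.COLOR_RGB2HSV); red=((hsv[...,0]<8)|(hsv[...,0]>172))&(hsv[...,1]>120)
Q=(cloud(d,K,Rc,tc)-RO)@np.c_[RX,RY,[0,0,1]]
for y in (-27,-22,-15,-10):
    m=abs(Q[...,1]-y)<1.2; b=Q[m&(abs(Q[...,2]-28)<2.2)&~red]; b=b[(b[:,0]>40)&(b[:,0]<125)]; r=Q[m&red&(abs(Q[...,2]-33)<2.5)]
    print('y%d: body %.2f..%.2f stop %.2f'%(y,b[:,0].min(),b[:,0].max(),r[:,0].min() if len(r) else 0))
u,v=np.nonzero(red)[::-1]; k=(abs(Q[...,1]+20)<12)&red; v,u=np.nonzero(k); print(u.min(),u.max(),v.min(),v.max())
c=im[v.min()-15:v.max()+40,u.min()-20:u.max()+60]; print(c.shape); cv2.imwrite('pics/gap2.png',cv2.resize(c,None,fx=5,fy=5,interpolation=cv2.INTER_NEAREST)[:560,:800,::-1])
```

```text
t50.38 rail x82.04 y0.11 z77.02 | Fx-13.3 Fy-0.3 Fz-0.3 Mz-0.03 | w25.3 g51.3
y-27: body 48.84..112.34 stop 113.41
y-22: body 48.94..112.39 stop 113.64
y-15: body 49.32..112.30 stop 113.81
y-10: body 48.79..112.68 stop 113.43
165 197 169 275
(161, 112, 3)
```

View pics/gap2.png

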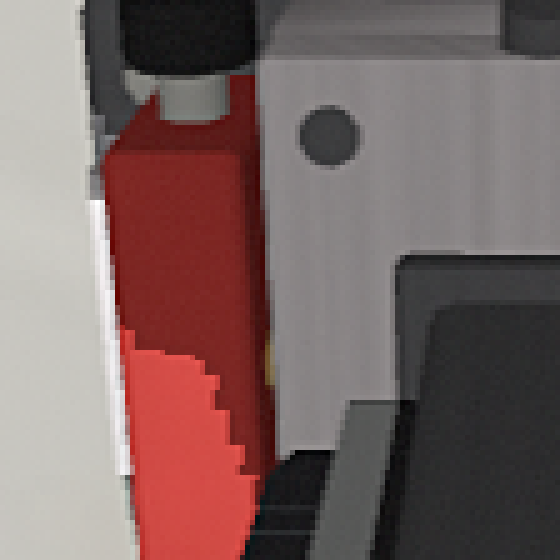

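A 1–1.5 mm gap is still there (pin at (270,360)) even under 13 N, so the pad is still holding. I'll slacken the knob properly, push home at the post, and check the gap before tightening.

Run:
```python
from h import *
ctrl.gripper_to(45); e=sensors.read_state()['eef_pos']; ctrl.move_l(e+[0,0,50],vel=250)
x,y=81.3,66.7
ctrl.gripper_to(34); ctrl.move_ptp(rail(x,y,100),rot(YAW-.37)); ctrl.move_l(rail(x,y,60.5),vel=120,threshold=12)
ctrl.gripper_to(5,force=80); e=sensors.read_state()['eef_pos']
ctrl.move_ptp(e,rot(YAW+0.0)); st('slack'); ctrl.gripper_to(34); e=sensors.read_state()['eef_pos']; ctrl.move_l(e+[0,0,50],vel=250)
ctrl.gripper_to(42); ctrl.move_ptp(rail(82,1.0,118),rot(YAW)); ctrl.move_l(rail(82,1.0,75.5),vel=150,threshold=12)
ctrl.gripper_to(10,force=50); s=st('grip'); x=(s['eef_pos']-RO)@RX; y=(s['eef_pos']-RO)@RY; z=s['eef_pos'][2]-RO[2]+.3
for i in range(8):
    x+=0.7; ctrl.move_l(rail(x,y,z),vel=20,threshold=20); s=st('cmd %.1f'%x)
    if s['force']@RX<-8: break
K,Rc,tc=wristcam(s); im,d=optics.grab_frame('wrist'); hsv=cv2.cvtColor(im,cv2.COLOR_RGB2HSV); red=((hsv[...,0]<8)|(hsv[...,0]>172))&(hsv[...,1]>120)
Q=(cloud(d,K,Rc,tc)-RO)@np.c_[RX,RY,[0,0,1]]
for yy in (-27,-22,-15):
    m=abs(Q[...,1]-yy)<1.2; b=Q[m&(abs(Q[...,2]-28)<2.2)&~red]; b=b[(b[:,0]>40)&(b[:,0]<125)]; r=Q[m&red&(abs(Q[...,2]-33)<2.5)]
    print('y%d: body %.2f..%.2f stop %.2f'%(yy,b[:,0].min(),b[:,0].max(),r[:,0].min() if len(r) else 0))
```

```text
slack t53.06 rail x81.51 y65.44 z61.85 | Fx0.6 Fy-1.0 Fz-1.9 Mz0.07 | w11.6 g78.0
grip t55.08 rail x81.78 y0.45 z76.72 | Fx-2.0 Fy1.0 Fz1.8 Mz0.04 | w25.7 g52.0
cmd 82.5 t55.33 rail x82.20 y0.51 z76.77 | Fx-2.7 Fy0.2 Fz-3.3 Mz-0.03 | w25.5 g51.5
cmd 83.2 t55.58 rail x82.35 y0.51 z76.78 | Fx-4.5 Fy-0.3 Fz-2.8 Mz-0.00 | w25.3 g51.4
cmd 83.9 t55.83 rail x82.46 y0.49 z76.83 | Fx-6.2 Fy-0.6 Fz-2.5 Mz0.01 | w25.4 g51.4
cmd 84.6 t56.08 rail x82.57 y0.46 z76.85 | Fx-9.0 Fy-0.5 Fz-1.2 Mz0.04 | w25.4 g51.5
y-27: body 49.42..112.90 stop 113.74
y-22: body 49.33..113.13 stop 113.61
y-15: body 49.27..113.61 stop 113.65
```

The carriage moved 0.6 mm and is now firm, with the gap about closed. I'll release gently, grip the knob biased towards the stop, and tighten while keeping about 5 N of push.

Run:
```python
from h import *
s=sensors.read_state(); e=(s['eef_pos']-RO); ctrl.move_l(rail(83.2,e@RY,e[2]-.1),vel=30); st('ease')
ctrl.gripper_to(42); e=sensors.read_state()['eef_pos']; ctrl.move_l(e+[0,0,48],vel=250)
ctrl.gripper_to(34); ctrl.move_ptp(rail(82.7,66.9,95),rot(YAW)); ctrl.move_l(rail(82.7,66.9,60.5),vel=120,threshold=12)
ctrl.gripper_to(5,force=80); s=st('grip'); e=s['eef_pos']-RO; x=e@RX+1.0; y=e@RY; z=e[2]+.3
ctrl.move_l(rail(x,y,z),vel=20,threshold=20); s=st('push')
a=0
while a>-.8:
    f=s['force']@RX; x+= .6 if f>-3.5 else (-.4 if f<-8 else 0)
    a-=.15 if a>-.6 else .05
    ctrl.move_ptp(rail(x,y,z),rot(YAW+a)); s=st('a %.2f x %.1f'%(a,x))
    if abs(s['wrist_torque'][2])>1.0: break
ctrl.gripper_to(34); e=sensors.read_state()['eef_pos']; ctrl.move_l(e+[0,0,60],vel=200); st()
im=gap(); st()
```

```text
ease t56.38 rail x82.37 y0.47 z76.79 | Fx-6.0 Fy0.4 Fz-1.1 Mz-0.06 | w25.5 g51.5
grip t58.42 rail x82.72 y65.68 z61.73 | Fx-1.1 Fy-0.1 Fz4.0 Mz-0.05 | w11.8 g78.3
push t58.68 rail x83.09 y65.57 z61.82 | Fx-3.7 Fy-1.6 Fz-1.2 Mz-0.05 | w11.6 g78.0
a -0.15 x 83.7 t58.95 rail x83.08 y65.53 z61.79 | Fx-4.3 Fy-1.6 Fz-1.7 Mz-0.06 | w11.8 g78.2
a -0.30 x 83.7 t59.22 rail x82.82 y65.59 z61.81 | Fx-5.5 Fy-1.0 Fz-0.6 Mz-0.06 | w11.8 g78.3
a -0.45 x 83.7 t59.48 rail x82.57 y65.71 z61.81 | Fx-6.9 Fy-1.5 Fz-1.4 Mz-0.03 | w11.6 g78.3
a -0.60 x 83.7 t59.75 rail x82.26 y65.91 z61.79 | Fx-6.6 Fy-0.2 Fz-0.3 Mz-0.06 | w11.6 g78.5
a -0.65 x 83.7 t60.00 rail x82.19 y66.02 z61.75 | Fx-6.7 Fy-0.7 Fz1.2 Mz-0.03 | w11.5 g78.5
a -0.70 x 83.7 t60.25 rail x82.10 y66.02 z61.82 | Fx-8.0 Fy0.3 Fz-0.1 Mz0.04 | w11.5 g78.5
a -0.75 x 83.3 t60.50 rail x82.08 y66.11 z61.79 | Fx-6.9 Fy0.4 Fz-0.2 Mz0.87 | w11.7 g79.0
a -0.80 x 83.3 t60.75 rail x82.14 y66.13 z61.82 | Fx-6.1 Fy0.4 Fz1.3 Mz1.75 | w11.1 g86.4
 t61.54 rail x84.17 y65.01 z123.06 | Fx0.2 Fy0.2 Fz-0.1 Mz0.09 | w33.6 g0.0
gap y-20: body 113.82 stop 113.83
gap y-10: body 113.93 stop 113.82
gap y20: body 114.15 stop 113.66
 t62.11 rail x113.45 y79.89 z119.64 | Fx-0.4 Fy0.4 Fz0.5 Mz-0.02 | w33.9 g0.0
```

The gap has closed: body at 113.8–114.1 against the stop face at 113.8, where it was 1.8 mm short before. The knob is at its end of travel and the robot is clear, so I'm handing in.

```bash
python3 -c "
from h import *
print(ctrl.finish_job())"
```

```text
the job is handed in; nothing more can be done
None
```

The carriage is on the rail and clamped against the red stop with the knob turned fully tight, handed in at about 62 s; the first clamping left a gap of about 2 mm, so I slackened the knob, pushed the carriage home and re-tightened it, and the last camera check showed no gap.

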